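# Clamp a dye sample in the shaker with a slip-clutch knob

### The job

Stand the blue-capped dye bottle upright on the round rubber pad in the shaker's open clamp and let go of it, then turn the black knob clockwise, as often as needed, until the jaw has pushed the bottle home into the vee and the knob's clutch just begins to slip. Stop at that first slip, well within an eighth of a turn of slipping in all, and let go. Set the bottle down gently and leave the other things on the table where they stand.

Things in the scene. Friction and masses are not known exactly. Their poses are not given: they have to be found in the camera images.
- bottle_blue: amber glass bottle, 50 mm diameter, 112 mm tall, about 0.24 kg, with a round blue screw cap (34 mm diameter, 28 mm high, the top 28 mm of the bottle) and a blue band on its label; origin at the centre of its underside, z up. This is the one to clamp. Loose, standing on the table among two others that differ only in cap colour; which of them stands where changes.
- bottle_yellow: amber glass bottle, 50 mm diameter, 112 mm tall, about 0.24 kg, with a round yellow screw cap (34 mm diameter, 28 mm high, the top 28 mm of the bottle) and a yellow band on its label; origin at the centre of its underside, z up. Leave alone.
- bottle_white: amber glass bottle, 50 mm diameter, 112 mm tall, about 0.24 kg, with a round white screw cap (34 mm diameter, 28 mm high, the top 28 mm of the bottle) and a white band on its label; origin at the centre of its underside, z up. Leave alone.
- shaker: white bottle shaker fixed to the table, 200 (x) x 280 (y) x 45 mm high; origin at the centre of its underside, x and y along its edges. Above its top, 60 mm from the centre to -y: pad, vee block (pad's -y side) and red jaw (+y side, 44 mm wide in x, slides along y); these end within 60 mm of the top, below the bottle's cap. 60 mm to +y: grey gear housing, aluminium collar, black knob on top
- rest_pad: black rubber pad, 72 mm diameter, 6 mm thick, fixed on the shaker's steel top, between vee and jaw; origin at the centre of its underside (45 mm above the table), axes as the shaker's. The bottle stands on it
- seat (a point): point on the pad's upper face (51 mm above the table): centre of the bottle's underside when it is home in the vee; axes as the shaker's. At the start the jaw leaves 12 to 26 mm to spare in y beside a bottle standing here (varies, not measured); along x the mouth is open. A bottle set down 2 to 8 mm off towards +y (the jaw) clears vee and jaw; the jaw then pushes it to -y, home
- vblock: fixed aluminium vee block, 60 mm high, that the jaw presses the bottle into; origin on the shaker's steel top under the seat point, axes as the shaker's
- witness_pin: red pin, 8 mm diameter, in the middle of the knob's top; origin at its top, 138 mm above the table at the start. It rises 5 mm per rad (4 mm per eighth turn) of clutch slip. The knob drives the jaw through a drag clutch: free turning takes about 0.22 N m; after the bite this climbs within 0.2 rad to 0.40 N m, where it slips smoothly, rising no more. Knob rubber-sprung, 3 N m/rad
- knob_grip (a point): fixed point on the knob's upright axis, at its middle, 121 mm above the table; axes as the shaker's. Round black fluted knob, 36 mm diameter, 101 to 137 mm above the table, white line on top; grip at any angle, tips no more than 26 mm lower. Clockwise from above closes the jaw, 1.5 to 3.4 rad to the bite: more than one grasp turns. The jaw stays where it is when the knob is let go
- pail: small teal pail, 120 mm across the rim, 120 mm tall, loose; origin at the centre of its underside. Leave alone
- steel_cup: steel cup, 72 mm across, 85 mm tall, loose; origin at the centre of its underside. Leave alone
- powder_jar: white jar with black cap, 68 mm across, 100 mm tall, loose; origin at the centre of its underside. Leave alone
- scoop: steel spoon, 200 mm long, lying loose on the table; origin in the middle of its length, x axis along it. Leave alone

How it is judged:
By the outcome, as a careful person would: the job done as asked, in the order asked, and still so for the second after the job is handed in, with the robot touching nothing.
It also fails if it takes over 72 s, if anything falls off the work surface, if the arm or the gripper's body presses on something with over 40 N, if the wrist force passes 120 N, or if a joint passes its speed limit or range.

### The arm

A 6-joint arm with a two-finger parallel gripper is mounted at the origin on the work surface. World frame = base frame: x ahead of the robot, y to its left, z up, the work surface at z = 0. Lengths are in mm, angles in rad, forces in N, time in s.
With the tool pointing down it reaches from about 325 to 850 mm from the base axis. Payload 4.4 kg.
Tool frame: the origin (TCP) lies midway between the tips of the shut fingers; the grasp point (between the pads) lies 19 mm behind it (manip.hold_point_z is the distance from the TCP to the grasp point, in mm); x points along the fingers, y is the direction in which the jaws open and shut, and the axes are right-handed (so a half turn about x gives the same grasp; the last joint's range is limited). The gripper opens to 94 mm and grips with 3 to 60 N. Pads are 16 mm wide; open, the fingers measure 119 mm over their backs; the gripper's body (75 mm by 177 mm) begins 78 mm behind the grasp point.
Start: joints at [1.062, 0.207, 1.542, -0, 1.393, -0.15], TCP at [201.921, 538.382, 205.447] pointing down, gripper open.
Joint ranges: [-2.73, 2.73], [-0.86, 2.22], [0.23, 2.46], [-1.11, 4.25], [0.08, 2.63], [-2.82, 2.82]. Speed limits (rad/s): [2.79, 2.79, 3.14, 3.14, 3.14, 3.14].

### API

Orientations are given as a rotation vector (axis times angle).
In Python, from cell import sensors, cams, sign_off, manip gives the robot as it stands.
- The arm moves only by the tool apply_moves, never from a script. Its argument "steps" is a list of rows, each a list of 6 numbers: the shift along the tool's x, y, z in m, then the turn, a rotation vector about the tool's x, y, z in rad. In form: [[tx, ty, tz, ax, ay, az], ...]. A call has 1 to 20 rows; each row is the pose to reach, as a shift and turn from the pose commanded when the call began, along the tool's axes at that moment; what a row does not reach only later rows make up. A row lasts 1/10 s, in which the tool goes at most 50 mm and 8.59 degrees, less where a joint would pass 70% of its speed; a pose out of reach is approached as far as the arm can. A call with a gripper value outside its range is refused whole. "gripper" is the opening in per cent of the stroke, from 0 (shut) to 100 (fully open), set as the call begins (left out, the last holds). The fingers move at their own pace and stop on an object; "force" is the grip in N (left out, the last holds). Time passes only in rows, so rows that repeat a pose let the fingers close. It gives the time, the measured TCP pose, the force and the opening at its end, in the units of the state.
- sensors.sense(): the state, without advancing time (a new reading comes with each control period).
- cams.snapshot(name): name is "scene" or "top" or "wrist"; returns the picture (480x640x3 uint8, red, green, blue); there is no depth.
- cams.camera_model(name): a dict with "fx", "fy", "cx", "cy" (pixels), "position" and "rotation" of the camera in the world. Camera axes: x right, y up, looking along -z (the intrinsics and any distortion apply to the point x, -y, -z); pixel columns grow to the right and rows downward; lengths in mm; the calibration is good to about 2 mm. A picture is of the moment at which its call begins: read the wrist's pose just before it. camera_model takes no time and is no camera call; for the wrist camera it gives the pose at the moment of the call.
- sign_off(): hands the job in, once; it reports no verdict.
Trained networks look in the newest picture that a camera, given by its name, has taken for a name from the list of things; names that differ only in an ending like _2 or _b are one class to them, and where a whole thing is asked for, a point or a joint stands for the part that bears it (a point fixed in the world has none). Each returns a list of dicts, best first, with "confidence" (0 to 1); they miss things now and then, are a little off and sometimes report something else, mostly with a low value. They report only what shows in the picture. A call takes as long as a camera call.
- cams.search_frame(camera, name): "position" ([x, y, z] in mm, in the coordinates of the camera as it stood for that picture, good to about 4 mm: the middle of the surface that is visible of it).
- cams.cut_out(camera, name): "pixels" (480x640 bool, what is visible of it).
The state is a dict: "clock": time; "joint_pos": joint angles; "joint_velocities": joint speeds; "joint_efforts": joint torques, N m; "ee_pos": TCP position; "eef_rot": TCP orientation; "wrist_force": force on the tool from outside, world axes, zero at the start; "torque": the same for the moment, N m; "gripper_width": opening from 0.0 (shut) to 1.0 (fully open).
Only numpy, scipy, OpenCV 4.12 (cv2) and the standard library are available. Lean on these libraries where they do the work, as an engineer would, in place of code of your own. Each camera call takes 0.05 s, during which the arm holds its last target.

## Working session

There is one attempt and no reset: what is moved stays moved. The work goes in short steps, Python scripts to look and compute and a tool call to move; the robot and the scene stay as the last step left them, time stands still between calls to the robot, and variables do not carry over. Pictures are saved under pics/ and viewed, and the job is handed in when it is done.

Besides the shell and the picture viewer there is one more tool, called after "Call:" by a JSON object that holds its "op" and its "data", one argument or row to a line. apply_moves: Moves the arm, as the interface text tells. Its arguments: {"type":"object","properties":{"steps":{"type":"array","items":{"type":"array","items":{"type":"number"}}},"gripper":{"type":"number"},"force":{"type":"number"}},"required":["steps"]}

```bash
ls; mkdir -p pics; cat > h.py <<'E'
import numpy as np, cv2
from cell import sensors, cams, sign_off, manip
from scipy.spatial.transform import Rotation as R
def snap(n,f):
    im=cams.snapshot(n); cv2.imwrite('pics/'+f,im[:,:,::-1]); return im
def find(c,n):
    m=cams.camera_model(c); r=cams.search_frame(c,n)
    Rm=np.array(m['rotation']); 
    if Rm.shape!=(3,3): Rm=R.from_rotvec(Rm).as_matrix()
    return [(np.round(Rm@np.array(d['position'])+np.array(m['position']),1).tolist(),round(d['confidence'],2)) for d in r[:3]]
E
python3 - <<'E'
from h import *
s=sensors.sense(); print(s); print(manip.hold_point_z)
for c in ['top','scene']:
    snap(c,c+'0.png'); print(c,cams.camera_model(c))
    for n in ['bottle_blue','shaker','rest_pad','witness_pin','vblock']:
        print(c,n,find(c,n))
E
```

```text
pics
{'clock': 0.0, 'joint_pos': array([ 1.06150168e+00,  2.07400557e-01,  1.54292313e+00, -1.22836086e-05,
        1.39348961e+00, -1.50477904e-01]), 'joint_velocities': array([-0.00093307,  0.0015383 ,  0.00027478, -0.00053479, -0.00088132,
        0.00074379]), 'joint_efforts': array([-2.01964773e-03, -3.70871007e+01, -2.81416440e+01,  6.95885788e-02,
        3.60381359e-02, -1.82868707e-04]), 'ee_pos': array([201.5323834 , 537.67879885, 204.31646625]), 'eef_rot': array([ 0.27990549,  1.55310777, -0.28322664]), 'wrist_force': array([ 0.65810357, -0.08880574,  0.23825474]), 'torque': array([ 0.02890019, -0.01725567, -0.00206871]), 'gripper_width': 0.9994071773298834}
18.8
top {'fx': 511.0537307546897, 'fy': 511.0537307546897, 'cx': 321.5587690459602, 'cy': 243.70988484356639, 'position': array([ 385.27592038,   94.68013192, 1199.69974418]), 'rotation': array([ 0.16430745, -0.16197604, -1.56487842])}
top bottle_blue [([426.6, 205.9, 71.8], 0.84)]
top shaker [([580.1, -199.2, 43.3], 0.67), ([794.6, -148.0, 100.6], 0.39)]
top rest_pad [([615.1, -256.1, 51.7], 0.69)]
top witness_pin [([426.5, 204.7, 74.8], 0.31)]
top vblock [([625.7, -288.6, 102.4], 0.77)]
scene {'fx': 452.355128429948, 'fy': 452.355128429948, 'cx': 320.4010712848733, 'cy': 239.24095975608336, 'position': array([1225.1432741 , -106.36572846,  701.59849374]), 'rotation': array([0.68968156, 0.50417875, 1.2324756 ])}
scene bottle_blue [([442.4, 204.6, 60.1], 0.86)]
scene shaker [([624.1, -210.8, 40.6], 0.79)]
scene rest_pad [([613.8, -247.8, 48.9], 0.69), ([592.7, 168.5, 63.3], 0.21)]
scene witness_pin []
scene vblock [([643.4, -284.0, 92.6], 0.65), ([751.9, 276.5, 12.5], 0.39)]
```

View pics/top0.png

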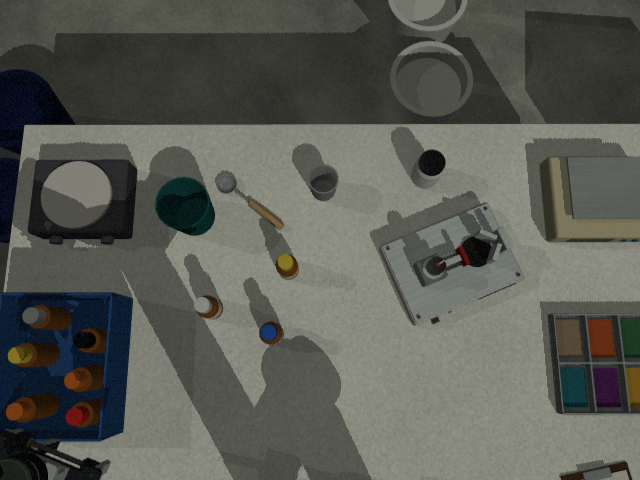

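View pics/scene0.png

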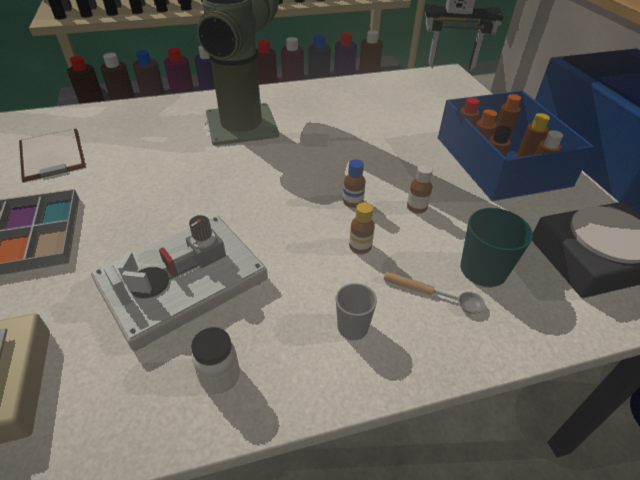

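The top view shows the blue cap at (270,331), the knob at (433,265), the pad at about (475,250), and the shaker corners at about (382,247), (486,204), (523,276) and (417,323). I'll project these onto planes of known height.

```bash
cat >> h.py <<'E'
def toplane(c,uv,z,m=None):
    m=m or cams.camera_model(c); Rm=R.from_rotvec(np.array(m['rotation'])).as_matrix() if np.array(m['rotation']).shape==(3,) else np.array(m['rotation'])
    d=Rm@np.array([(uv[0]-m['cx'])/m['fx'],-(uv[1]-m['cy'])/m['fy'],-1.]); p=np.array(m['position']); t=(z-p[2])/d[2]; return p+t*d
def proj(c,P,m=None):
    m=m or cams.camera_model(c); Rm=R.from_rotvec(np.array(m['rotation'])).as_matrix() if np.array(m['rotation']).shape==(3,) else np.array(m['rotation'])
    q=Rm.T@(np.array(P,float)-m['position']); return np.array([m['cx']+m['fx']*q[0]/-q[2], m['cy']-m['fy']*q[1]/-q[2]])
E
python3 - <<'E'
from h import *
for uv in [(382,247),(486,204),(523,276),(417,323)]: print(toplane('top',uv,45).round(1))
print('cap',toplane('top',(270,328),112).round(1)); print('knob',toplane('top',(434,263),137).round(1))
for c in ['top','scene']:
    im=cv2.imread('pics/%s0.png'%c)
    if c=='top': 
        cv2.imwrite('pics/t0z.png',cv2.resize(im[190:340,365:540],None,fx=4,fy=4,interpolation=cv2.INTER_CUBIC))
        cv2.imwrite('pics/t0b.png',cv2.resize(im[300:360,240:300],None,fx=8,fy=8,interpolation=cv2.INTER_CUBIC))
    else: cv2.imwrite('pics/s0z.png',cv2.resize(im[200:350,80:280],None,fx=4,fy=4,interpolation=cv2.INTER_CUBIC))
E
```

```text
[620.9 -43.   45. ]
[ 723.8 -289.5   45. ]
[ 553.4 -362.4   45. ]
[ 447.5 -116.9   45. ]
cap [433.5 204.7 112. ]
knob [ 567.7 -140.7  137. ]
```

View pics/t0z.png

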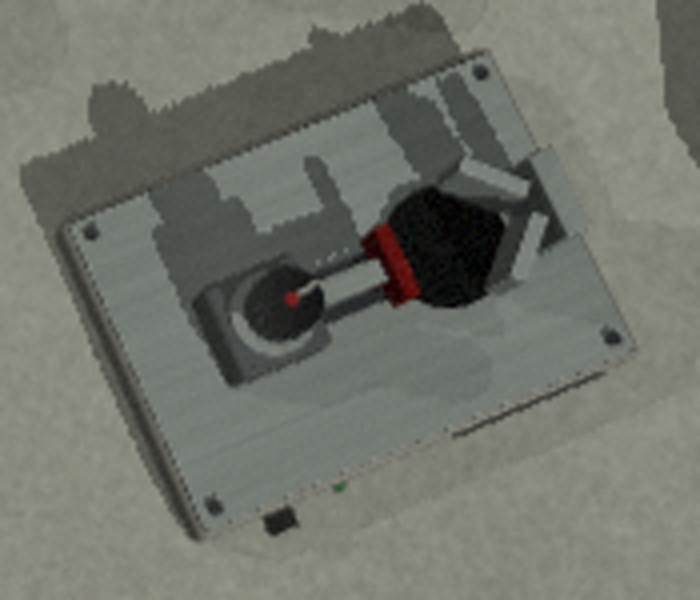

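View pics/s0z.png

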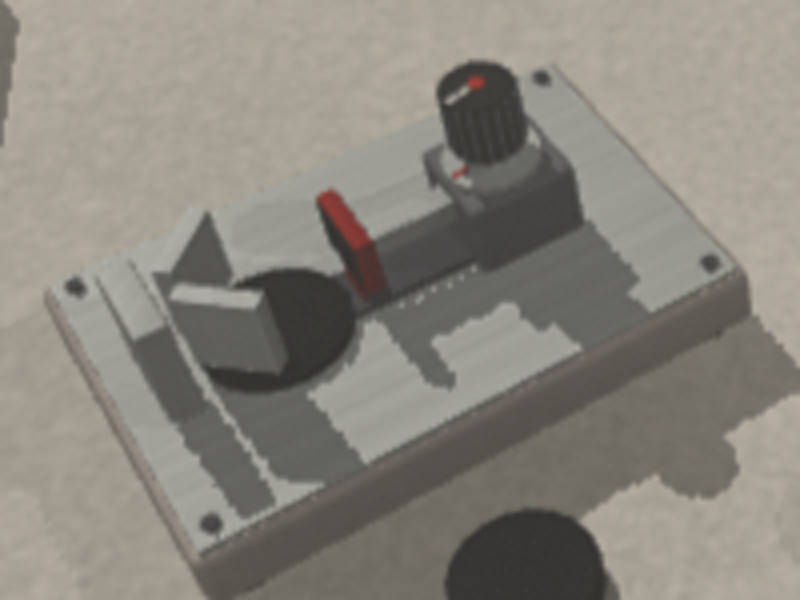

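View pics/t0b.png

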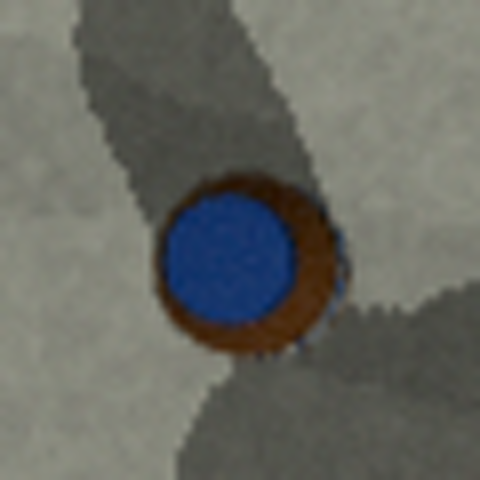

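```bash
python3 - <<'E'
from h import *
from scipy.optimize import least_squares
o=np.array([[1,1],[1,-1],[-1,-1],[-1,1]])*[98,138]
ft={'top':[(380.5,246.4),(486,202.8),(523.3,277.3),(416,322.5),(437.8,264.6)],
    'scene':[(266.8,267.5),(131,338),(91.5,273.2),(218.5,216.6),(199,220.6)]}
ms={c:cams.camera_model(c) for c in ft}
def res(p,cs=('top','scene'),full=False):
    x,y,a=p; c,s=np.cos(a),np.sin(a); out=[]
    for cm in cs:
        for (l,z),uv in zip([(k,45) for k in o]+[((0,60),138)],ft[cm]):
            P=[x+c*l[0]-s*l[1],y+s*l[0]+c*l[1],z]; out.append(proj(cm,P,ms[cm])-uv)
    return np.concatenate(out)
for cs in [('top','scene'),('top',),('scene',)]:
    r=least_squares(res,[586,-203,.4],args=(cs,)); p=r.x; a=p[2]
    yv=np.array([-np.sin(a),np.cos(a)])
    print(cs,p.round(3),'knob',(p[:2]+60*yv).round(1),'seat',(p[:2]-60*yv).round(1)); print(r.fun.round(1))
print('pin',toplane('top',ft['top'][4],138),toplane('scene',ft['scene'][4],138))
print('cap top', toplane('top',(268.2,332.1),112))
im=cv2.imread('pics/scene0.png'); cv2.imwrite('pics/s0b.png',cv2.resize(im[150:270,330:450],None,fx=5,fy=5,interpolation=cv2.INTER_CUBIC))
E
```

```text
('top', 'scene') [ 5.88851e+02 -2.01703e+02  3.97000e-01] knob [ 565.6 -146.4] seat [ 612.1 -257. ]
[-1.3 -1.5  0.4 -2.4  1.7 -0.6 -1.   1.6 -1.  -0.7  0.7 -1.5 -1.2  2.
 -1.1 -2.5 -0.5 -3.2  0.6 -0.6]
('top',) [ 5.87294e+02 -2.02190e+02  3.96000e-01] knob [ 564.2 -146.8] seat [ 610.4 -257.6]
[-1.1 -0.9  0.8 -1.7  2.   0.1 -0.9  2.2 -0.7 -0. ]
('scene',) [ 5.90968e+02 -2.01164e+02  3.97000e-01] knob [ 567.7 -145.8] seat [ 614.2 -256.5]
[ 1.2 -0.8 -0.9  3.  -0.9 -1.7 -0.2 -2.6  1.   0.1]
pin [ 564.0813061  -148.34757507  138.        ] [ 567.08007012 -147.56648887  138.        ]
cap top [425.02924036 208.30426095 112.        ]
```

View pics/s0b.png

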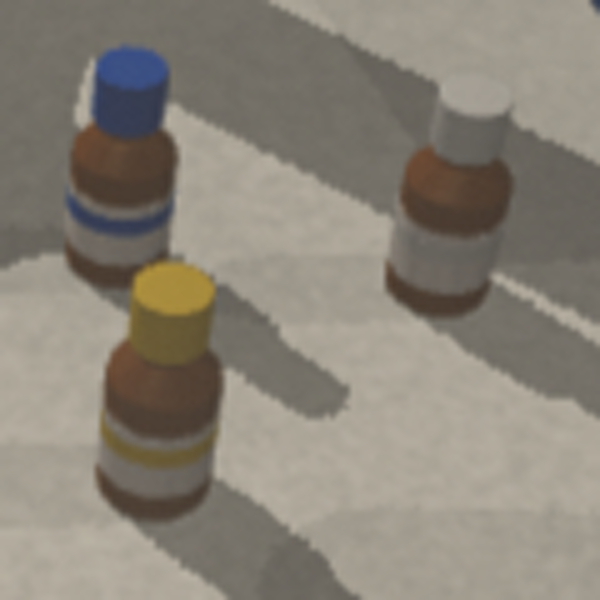

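```bash
cat >> h.py <<'E'
def plan(target, dyaw=0, level=True):
    """tool-frame shift (m) and turn from measured pose to world target (mm), world yaw change dyaw, tool levelled"""
    s=sensors.sense(); T=R.from_rotvec(s['eef_rot']); M=T.as_matrix()
    y=M[:,1].copy(); y[2]=0; y/=np.linalg.norm(y); x=np.array([0,0,-1.]); G=np.stack([x,y,np.cross(x,y)],1)
    G=R.from_rotvec([0,0,dyaw])*R.from_matrix(G)
    sh=M.T@(np.array(target)-s['ee_pos'])/1000; tr=(T.inv()*G).as_rotvec()
    print('pos',s['ee_pos'].round(1),'toolx',M[:,0].round(3),'tooly',M[:,1].round(3),'j',s['joint_pos'].round(2),'t',s['clock'])
    print('shift',sh.round(4),'turn',tr.round(4),'F',s['wrist_force'].round(2),'M',s['torque'].round(3),'g',round(s['gripper_width'],3))
E
python3 - <<'E'
from h import *
print(toplane('scene',(356.4,163.6),112), toplane('top',(268.2,332.1),112))
print(cams.camera_model('wrist'))
plan([425,208,210],-.61)
E
```

```text
[430.83536663 208.20212524 112.        ] [425.02924036 208.30426095 112.        ]
{'fx': 397.14681310512015, 'fy': 397.14681310512015, 'cx': 320.789936667001, 'cy': 241.6483471618639, 'position': array([136.00377835, 564.12318061, 384.83890297]), 'rotation': array([-0.21449298, -0.14827927,  1.20587427])}
pos [201.9 538.4 205.5] toolx [ 0.  0. -1.] tooly [0.351 0.936 0.   ] j [ 1.06  0.21  1.54  0.    1.39 -0.15] t 0.6
shift [-0.0045 -0.231   0.3249] turn [ 0.61 -0.   -0.  ] F [-0.46 -0.28 -0.49] M [-0.024  0.036  0.001] g 1.0
```

Call:
{"op": "apply_moves", "data": {
  "steps": [
    [-0.0045, -0.231, 0.325, 0.61, 0, 0],
    [-0.0045, -0.231, 0.325, 0.61, 0, 0],
    [-0.0045, -0.231, 0.325, 0.61, 0, 0],
    [-0.0045, -0.231, 0.325, 0.61, 0, 0],
    [-0.0045, -0.231, 0.325, 0.61, 0, 0],
    [-0.0045, -0.231, 0.325, 0.61, 0, 0],
    [-0.0045, -0.231, 0.325, 0.61, 0, 0],
    [-0.0045, -0.231, 0.325, 0.61, 0, 0],
    [-0.0045, -0.231, 0.325, 0.61, 0, 0],
    [-0.0045, -0.231, 0.325, 0.61, 0, 0],
    [-0.0045, -0.231, 0.325, 0.61, 0, 0],
    [-0.0045, -0.231, 0.325, 0.61, 0, 0]
  ],
  "gripper": 80
}}

```text
clock: 1.8
ee_pos: [424.2, 209.2, 209.9]
eef_rot: [0.754, 1.437, -0.754]
wrist_force: [-0.4, 0.3, -0.4]
gripper_width: 0.802
```

```bash
python3 - <<'E'
from h import *
plan([425,208,210],0)
m=cams.camera_model('wrist'); im=snap('wrist','w1.png')
print(m['position'].round(1)); print(proj('wrist',[428,208,112],m)); print(find('wrist','bottle_blue'))
b=im.astype(int); k=((b[:,:,2]>b[:,:,0]*1.6)&(b[:,:,2]>60)).astype(np.uint8)
n,l,st,ce=cv2.connectedComponentsWithStats(k)
for i in range(1,n):
    if st[i,4]>200: print(st[i],ce[i])
E
```

```text
pos [424.2 209.2 209.9] toolx [-0.  0. -1.] tooly [ 0.823  0.568 -0.   ] j [ 0.27 -0.02  1.78  0.    1.38 -0.33] t 1.8
shift [-0.0001 -0.0001  0.0014] turn [-0.     -0.0004  0.0002] F [-0.42  0.3  -0.38] M [-0.082 -0.006  0.024] g 0.802
[384.2 268.  389.3]
[323.61794137 248.24768698]
[([420.3, 219.2, 106.7], 0.65)]
[ 300  216   46   50 1798] [322.45439377 240.4916574 ]
```

View pics/w1.png

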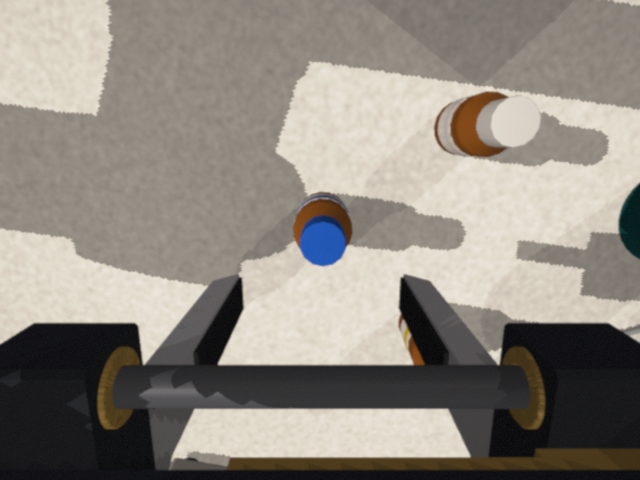

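```bash
python3 - <<'E'
from h import *
im=cv2.imread('pics/w1.png'); cv2.imwrite('pics/w1z.png',cv2.resize(im[180:300,260:400],None,fx=5,fy=5,interpolation=cv2.INTER_CUBIC))
for uv in [(322.5,241),(322.5,244)]: print(toplane('wrist',uv,112).round(1))
print(proj('wrist',sensors.sense()['ee_pos']))
m=cams.camera_model('wrist')
def rim(cx,cy,z,r): return np.array([proj('wrist',[cx+r*np.cos(a),cy+r*np.sin(a),z],m) for a in np.linspace(0,6.28,40)])
# fit hull of cap to blob mask extents
k=((im[:,:,0].astype(int)>im[:,:,2].astype(int)*1.6)&(im[:,:,0]>60)).astype(np.uint8)[205:275,290:360]
best=[]
for cx in np.arange(418,436,.5):
  for cy in np.arange(200,222,.5):
    pts=np.vstack([rim(cx,cy,112,17),rim(cx,cy,84,17)])
    h=cv2.convexHull(((pts-[290,205]+0.0)*16).astype(np.int32)); M=np.zeros((70,70),np.uint8); cv2.fillConvexPoly(M,h,1,shift=4)
    best.append(((M!=k).sum(),cx,cy))
best.sort(); print(best[:4])
E
```

```text
[424.4 211.9 112. ]
[425.6 210.1 112. ]
[319.93990097 294.54105228]
[(np.int64(230), np.float64(425.5), np.float64(211.0)), (np.int64(232), np.float64(425.0), np.float64(211.0)), (np.int64(232), np.float64(425.5), np.float64(210.5)), (np.int64(233), np.float64(425.5), np.float64(210.0))]
```

View pics/w1z.png

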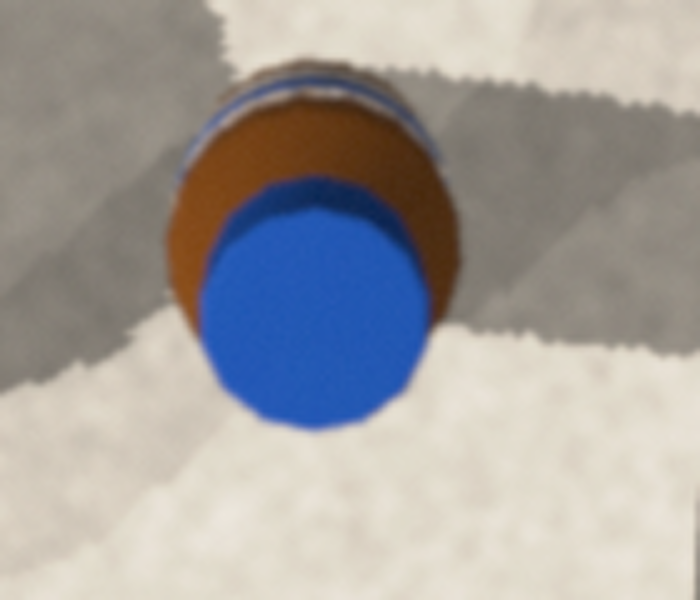

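Call:
{"op": "apply_moves", "data": {
  "steps": [
    [0.04, 0.001, 0.0, 0, 0, 0],
    [0.08, 0.001, 0.0, 0, 0, 0],
    [0.11, 0.001, 0.0, 0, 0, 0],
    [0.122, 0.001, 0.0, 0, 0, 0],
    [0.122, 0.001, 0.0, 0, 0, 0],
    [0.122, 0.001, 0.0, 0, 0, 0]
  ]
}}

```text
clock: 2.5
ee_pos: [426.9, 209.2, 89.2]
eef_rot: [0.756, 1.434, -0.753]
wrist_force: [-0.3, 1.3, -0.0]
gripper_width: 0.799
```

```bash
python3 - <<'E'
from h import *
plan([425.5,209.8,88],0)
snap('wrist','w2.png')
E
```

```text
pos [426.9 209.2  89.2] toolx [ 0.002  0.001 -1.   ] tooly [0.824 0.567 0.002] j [ 0.27  0.13  1.89  0.    1.12 -0.33] t 2.5
shift [ 0.0012 -0.0008 -0.0012] turn [-0.      0.0006 -0.0019] F [-0.29  1.25 -0.03] M [-0.068  0.031 -0.003] g 0.799
```

View pics/w2.png

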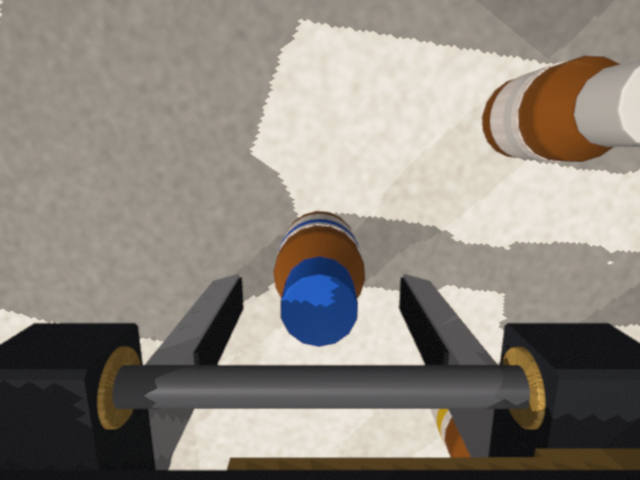

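The cap (319,308) sits midway between the fingertips (242 and 400). Closing now.

Call:
{"op": "apply_moves", "data": {
  "steps": [
    [0, 0, 0, 0, 0, 0],
    [0, 0, 0, 0, 0, 0],
    [0, 0, 0, 0, 0, 0],
    [0, 0, 0, 0, 0, 0],
    [0, 0, 0, 0, 0, 0],
    [0, 0, 0, 0, 0, 0],
    [0, 0, 0, 0, 0, 0],
    [0, 0, 0, 0, 0, 0]
  ],
  "gripper": 0,
  "force": 25
}}

```text
clock: 3.35
ee_pos: [426.0, 208.5, 88.0]
eef_rot: [0.755, 1.435, -0.755]
wrist_force: [-0.0, 0.3, 1.6]
gripper_width: 0.353
```

```bash
python3 - <<'E'
from h import *
plan([425.5,209.8,220],0)
print(proj('wrist',[425.5,209.8,112]))
E
```

```text
pos [426.  208.5  88. ] toolx [ 0.  0. -1.] tooly [0.824 0.566 0.   ] j [ 0.27  0.13  1.9  -0.    1.12 -0.33] t 3.35
shift [-0.132   0.0003 -0.0013] turn [-0.      0.0001 -0.0001] F [-0.    0.25  1.57] M [-0.053 -0.013 -0.004] g 0.353
[320.52267245 312.81638004]
```

Call:
{"op": "apply_moves", "data": {
  "steps": [
    [-0.02, 0, 0, 0, 0, 0],
    [-0.06, 0, 0, 0, 0, 0],
    [-0.11, 0, 0, 0, 0, 0],
    [-0.17, 0, 0, 0, 0, 0],
    [-0.17, 0, 0, 0, 0, 0],
    [-0.17, 0, 0, 0, 0, 0]
  ]
}}

```text
clock: 3.95
ee_pos: [427.0, 208.9, 259.7]
eef_rot: [0.757, 1.432, -0.753]
wrist_force: [-0.5, -0.2, -2.9]
gripper_width: 0.359
```

```bash
python3 - <<'E'
from h import *
plan([609,-250,258],-.85)
E
```

```text
pos [427.  208.9 259.7] toolx [ 0.004  0.001 -1.   ] tooly [0.824 0.566 0.004] j [ 0.27 -0.05  1.71 -0.    1.48 -0.33] t 3.95
shift [ 0.0019 -0.1099  0.4812] turn [ 8.5e-01 -4.0e-04 -4.3e-03] F [-0.53 -0.2  -2.92] M [-0.026  0.008 -0.02 ] g 0.359
```

Call:
{"op": "apply_moves", "data": {
  "steps": [
    [0, -0.01, 0.04, 0.08, 0, 0],
    [0, -0.02, 0.09, 0.16, 0, 0],
    [0, -0.11, 0.48, 0.85, 0, 0],
    [0, -0.11, 0.48, 0.85, 0, 0],
    [0, -0.11, 0.48, 0.85, 0, 0],
    [0, -0.11, 0.48, 0.85, 0, 0],
    [0, -0.11, 0.48, 0.85, 0, 0],
    [0, -0.11, 0.48, 0.85, 0, 0],
    [0, -0.11, 0.48, 0.85, 0, 0],
    [0, -0.11, 0.48, 0.85, 0, 0],
    [0, -0.11, 0.48, 0.85, 0, 0],
    [0, -0.11, 0.48, 0.85, 0, 0],
    [0, -0.11, 0.48, 0.85, 0, 0],
    [0, -0.11, 0.48, 0.85, 0, 0],
    [0, -0.11, 0.48, 0.85, 0, 0]
  ]
}}

```text
clock: 5.45
ee_pos: [606.9, -247.8, 258.1]
eef_rot: [1.388, 1.083, -1.388]
wrist_force: [-0.2, 0.6, -2.1]
gripper_width: 0.353
```

```bash
python3 - <<'E'
from h import *
plan([609,-250,258],0)
m=cams.camera_model('wrist'); print(m['position'].round(1),m['rotation'].tolist()); snap('wrist','w3.png')
for n in ['rest_pad','vblock','shaker','knob_grip']: print(n,find('wrist',n))
for P in [[565,-147,138],[612,-257,51]]: print(proj('wrist',P,m))
E
```

```text
pos [ 606.9 -247.8  258.1] toolx [-0.  0. -1.] tooly [ 0.97  -0.244 -0.   ] j [-0.52  0.34  1.26  0.    1.54 -0.27] t 5.45
shift [0.0001 0.0026 0.0016] turn [-0.     -0.0001  0.0001] F [-0.2   0.6  -2.15] M [-0.05   0.051  0.003] g 0.353
[ 623.8 -178.7  437.5] [-0.24412653755130556, 0.03033793217469839, -0.24472031880611966]
rest_pad [([799.4, -158.6, 98.4], 0.5)]
vblock [([643.1, -295.6, 105.8], 0.92)]
shaker [([590.8, -172.9, 44.0], 0.59)]
knob_grip [([589.2, -171.8, 45.7], 0.73)]
[231.10564262 118.73498716]
[328.529773   224.09110379]
```

View pics/w3.png

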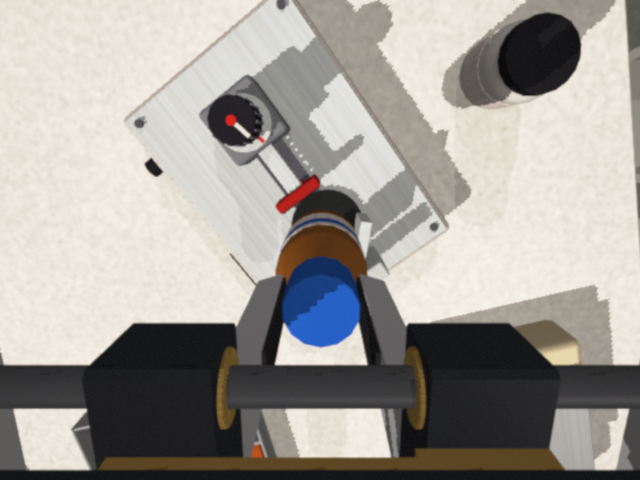

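```bash
python3 - <<'E'
from h import *
print('pin',toplane('wrist',(231,120),138).round(1))
for uv in [(126,120),(448,227)]: print('corner',toplane('wrist',uv,45).round(1))
a=toplane('wrist',(320,29),45);b=toplane('wrist',(441,215),45); d=a-b; print('edge yaw',np.arctan2(d[1],d[0])-np.pi/2)
a=toplane('wrist',(126,120),45);b=toplane('wrist',(248,15),45); d=b-a; print('edge x yaw',np.arctan2(d[1],d[0]))
for yaw in [.397]:
  c,s=np.cos(yaw),np.sin(yaw); k=np.array([565,-147.5]); 
  f=lambda l: k+[c*l[0]-s*(l[1]-60), s*l[0]+c*(l[1]-60)]
  print('seat',f((0,-60)),[f(l).round(1) for l in [(-100,140),(100,-140)]])
im=cv2.imread('pics/w3.png'); cv2.imwrite('pics/w3z.png',cv2.resize(im[0:300,100:500],None,fx=2,fy=2,interpolation=cv2.INTER_CUBIC))
E
```

```text
pin [ 565.1 -148.9  138. ]
corner [ 450.4 -115.    45. ]
corner [ 728.5 -292.    45. ]
edge yaw 0.37382609579463155
edge x yaw 0.3967055363076645
seat [ 611.39840933 -258.1670123 ] [array([ 441.8, -112.4]), array([ 734.6, -293.3])]
```

View pics/w3z.png

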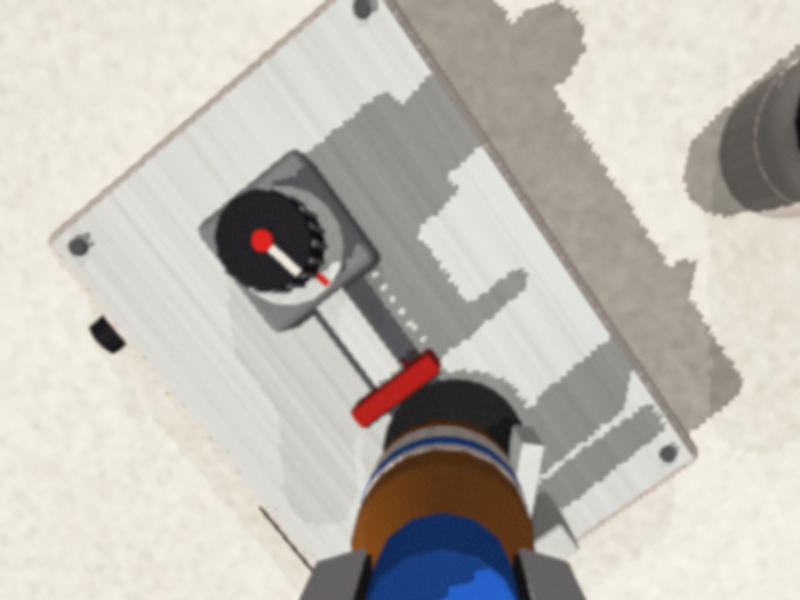

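```bash
python3 - <<'E'
from h import *
im=cv2.imread('pics/w3.png'); cv2.imwrite('pics/w3b.png',cv2.resize(im[240:360,260:400],None,fx=5,fy=5,interpolation=cv2.INTER_CUBIC))
m=cams.camera_model('wrist')
for dx in [(0,0),(.33,1.3),(.66,2.6)]:
  pts=np.array([proj('wrist',[606.9+dx[0]+17*np.cos(a),-247.8+dx[1]+17*np.sin(a),282],m) for a in np.linspace(0,6.28,60)])
  print(dx,pts.min(0).round(1),pts.max(0).round(1))
print(toplane('top',(475.75,251.75),51))
plan([609.1,-255.5,258],0)
E
```

```text
(0, 0) [280.5 274.9] [360.8 349.2]
(0.33, 1.3) [280.4 271.8] [360.9 346.4]
(0.66, 2.6) [280.4 268.7] [361.  343.6]
[ 608.49952722 -256.48008465   51.        ]
pos [ 607.2 -248.9  258.4] toolx [ 0.001 -0.    -1.   ] tooly [ 0.97  -0.245  0.001] j [-0.52  0.35  1.26 -0.    1.54 -0.27] t 5.7
shift [0.0004 0.0035 0.0059] turn [-0.      0.0002 -0.0007] F [ 0.28 -0.18 -2.32] M [-0.096  0.051 -0.015] g 0.355
```

View pics/w3b.png

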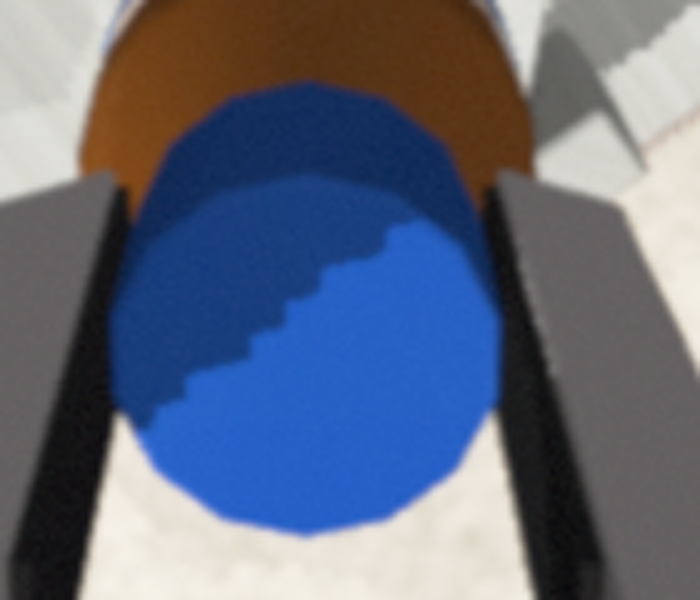

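Call:
{"op": "apply_moves", "data": {
  "steps": [
    [0, 0.0036, 0.0059, 0, 0, 0],
    [0.02, 0.0036, 0.0059, 0, 0, 0],
    [0.045, 0.0036, 0.0059, 0, 0, 0],
    [0.05, 0.0036, 0.0059, 0, 0, 0],
    [0.05, 0.0036, 0.0059, 0, 0, 0],
    [0.05, 0.0036, 0.0059, 0, 0, 0]
  ]
}}

```text
clock: 6.3
ee_pos: [609.8, -256.5, 209.1]
eef_rot: [1.39, 1.08, -1.389]
wrist_force: [-0.1, -0.3, -1.7]
gripper_width: 0.355
```

```bash
python3 - <<'E'
from h import *
plan([609.2,-255,139],0); snap('wrist','w4.png'); im=snap('scene','s4.png')
cv2.imwrite('pics/s4z.png',cv2.resize(im[130:350,60:280,::-1],None,fx=3,fy=3,interpolation=cv2.INTER_CUBIC)[:600])
plan([609.2,-255,139],0)
E
```

```text
pos [ 609.8 -256.5  209.1] toolx [ 0.002 -0.001 -1.   ] tooly [ 0.969 -0.246  0.002] j [-0.53  0.38  1.31 -0.    1.45 -0.28] t 6.3
shift [ 0.0701 -0.0011 -0.0014] turn [-0.      0.0005 -0.0017] F [-0.08 -0.27 -1.66] M [-0.053  0.061  0.067] g 0.355
pos [ 610.1 -256.6  209.9] toolx [ 0.003 -0.002 -1.   ] tooly [ 0.969 -0.245  0.003] j [-0.53  0.38  1.31 -0.    1.45 -0.28] t 6.4
shift [ 0.0709 -0.0015 -0.0014] turn [-0.      0.0009 -0.0031] F [-0.53 -0.17 -2.26] M [-0.04   0.088 -0.027] g 0.354
```

View pics/w4.png

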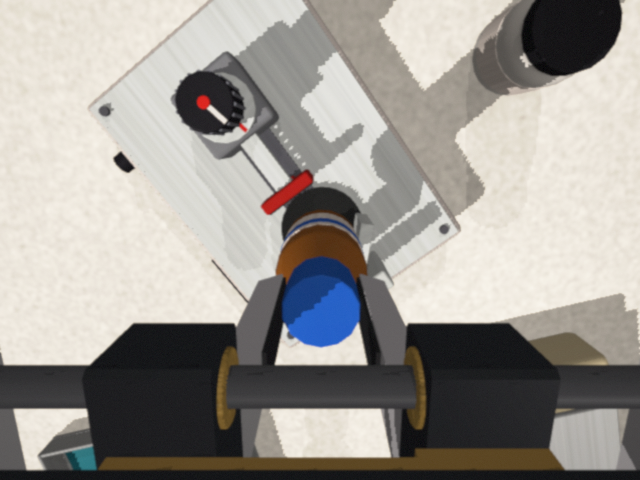

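View pics/s4z.png

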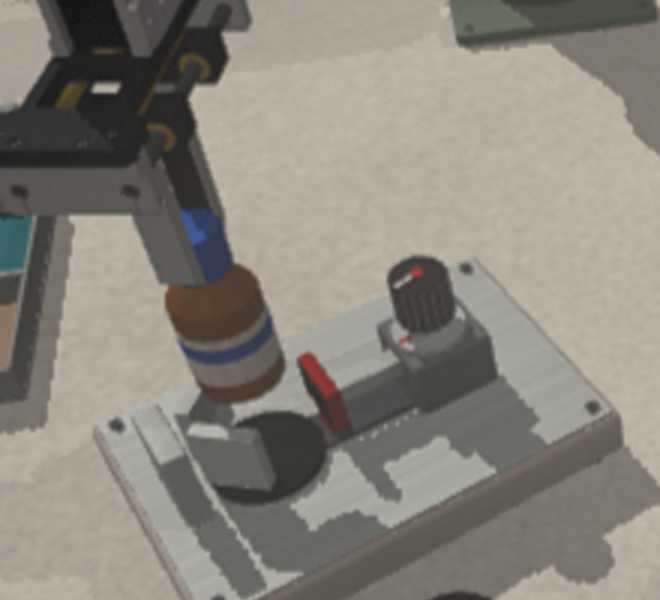

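```bash
python3 - <<'E'
from h import *
plan([609.2,-255,139],0); print(toplane('wrist',(203,103),138))
for uv in [(90,105),(460,228)]: print('corner',toplane('wrist',uv,45).round(1))
# pad rim visible
print(toplane('wrist',(350,192),51), toplane('scene',(60+325/3,130+440/3),51))
E
```

```text
pos [ 610.1 -256.6  209.9] toolx [ 0.003 -0.002 -1.   ] tooly [ 0.969 -0.245  0.003] j [-0.53  0.38  1.31 -0.    1.45 -0.28] t 6.4
shift [ 0.0709 -0.0015 -0.0014] turn [-0.      0.0009 -0.0031] F [-0.53 -0.17 -2.26] M [-0.04   0.088 -0.027] g 0.354
[ 564.48638573 -148.26811736  138.        ]
corner [ 451.1 -112.6   45. ]
corner [ 729.1 -289.7   45. ]
[ 641.55584648 -233.78846148   51.        ] [ 610.8284007  -222.63482155   51.        ]
```

Call:
{"op": "apply_moves", "data": {
  "steps": [
    [0.015, -0.0012, -0.0016, 0, 0, 0],
    [0.035, -0.0012, -0.0016, 0, 0, 0],
    [0.052, -0.0012, -0.0016, 0, 0, 0],
    [0.06, -0.0012, -0.0016, 0, 0, 0],
    [0.063, -0.0012, -0.0016, 0, 0, 0],
    [0.063, -0.0012, -0.0016, 0, 0, 0],
    [0.063, -0.0012, -0.0016, 0, 0, 0]
  ]
}}

```text
clock: 7.1
ee_pos: [609.1, -254.5, 146.1]
eef_rot: [1.39, 1.08, -1.388]
wrist_force: [-0.7, 0.3, -1.4]
gripper_width: 0.357
```

```bash
python3 - <<'E'
from h import *
plan([609.4,-254.9,139],0); im=snap('scene','s5.png')
cv2.imwrite('pics/s5z.png',cv2.resize(im[170:340,80:280,::-1],None,fx=3.5,fy=3.5,interpolation=cv2.INTER_CUBIC)[:600])
snap('wrist','w5.png')
plan([609.4,-254.9,139],0)
E
```

```text
pos [ 609.1 -254.5  146.1] toolx [ 0.002 -0.001 -1.   ] tooly [ 0.969 -0.245  0.002] j [-0.53  0.43  1.38 -0.    1.33 -0.28] t 7.1
shift [0.0071 0.0004 0.0003] turn [-0.      0.0006 -0.002 ] F [-0.71  0.3  -1.43] M [-0.123  0.075  0.007] g 0.357
pos [ 609.1 -254.6  146.3] toolx [ 0.002 -0.001 -1.   ] tooly [ 0.969 -0.246  0.002] j [-0.53  0.43  1.38  0.    1.33 -0.28] t 7.2
shift [0.0073 0.0003 0.0002] turn [-0.      0.0006 -0.0023] F [ 0.05 -0.53 -1.91] M [-0.091  0.081  0.007] g 0.353
```

View pics/s5z.png

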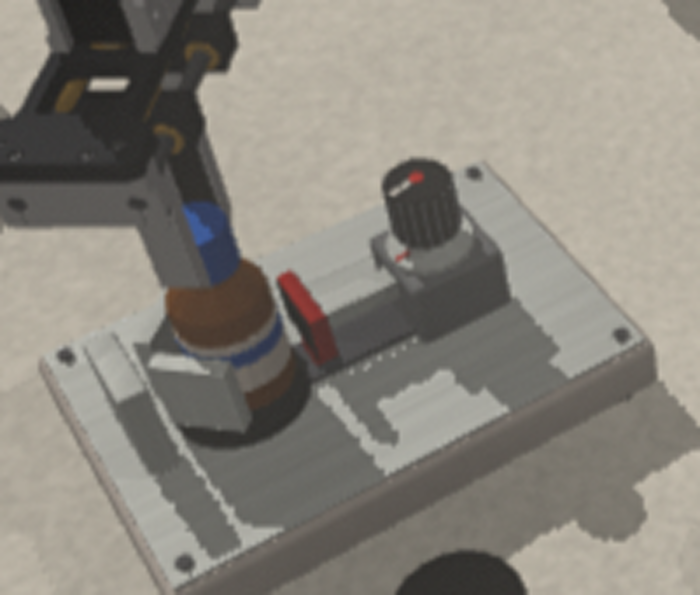

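View pics/w5.png

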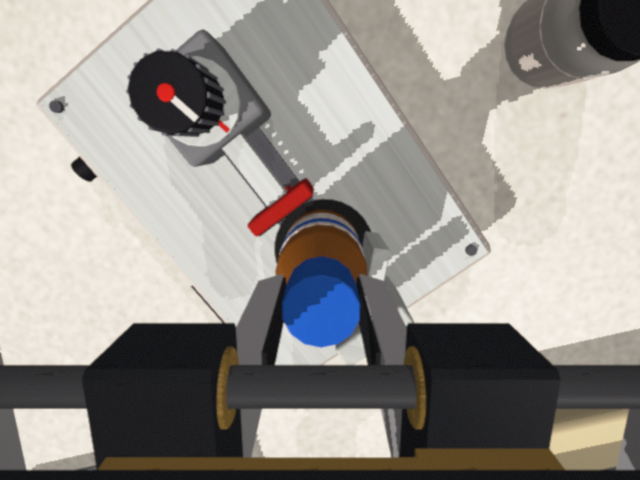

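Positioned between vee and jaw with no contact. Next I lower slowly.

Call:
{"op": "apply_moves", "data": {
  "steps": [
    [0.002, 0, 0, 0, 0, 0],
    [0.004, 0, 0, 0, 0, 0],
    [0.005, 0, 0, 0, 0, 0],
    [0.0055, 0, 0, 0, 0, 0],
    [0.006, 0, 0, 0, 0, 0],
    [0.006, 0, 0, 0, 0, 0]
  ]
}}

```text
clock: 7.8
ee_pos: [608.3, -254.1, 139.4]
eef_rot: [1.39, 1.082, -1.389]
wrist_force: [-1.2, 0.4, 0.1]
gripper_width: 0.355
```

Call:
{"op": "apply_moves", "data": {
  "steps": [
    [0.0004, 0, 0, 0, 0, 0],
    [0.0008, 0, 0, 0, 0, 0],
    [0.0008, 0, 0, 0, 0, 0]
  ]
}}

```text
clock: 8.1
ee_pos: [608.5, -254.1, 139.3]
eef_rot: [1.39, 1.081, -1.389]
wrist_force: [-2.3, 2.8, 5.9]
gripper_width: 0.356
```

Call:
{"op": "apply_moves", "data": {
  "steps": [
    [0.0004, 0, 0, 0, 0, 0],
    [0.0006, 0, 0, 0, 0, 0],
    [0.0006, 0, 0, 0, 0, 0]
  ]
}}

```text
clock: 8.4
ee_pos: [608.6, -254.1, 139.3]
eef_rot: [1.39, 1.081, -1.389]
wrist_force: [-2.1, 1.9, 6.6]
gripper_width: 0.356
```

Contact is at the expected height (139.3) with about 8 N. I release now, then rise straight up.

Call:
{"op": "apply_moves", "data": {
  "steps": [
    [-0.0004, 0, 0, 0, 0, 0],
    [-0.0006, 0, 0, 0, 0, 0],
    [-0.0006, 0, 0, 0, 0, 0],
    [-0.0006, 0, 0, 0, 0, 0]
  ],
  "gripper": 38
}}

```text
clock: 8.8
ee_pos: [608.3, -254.2, 137.7]
eef_rot: [1.389, 1.082, -1.39]
wrist_force: [0.4, 0.4, -0.8]
gripper_width: 0.377
```

Call:
{"op": "apply_moves", "data": {
  "steps": [
    [0, 0, 0, 0, 0, 0],
    [0, 0, 0, 0, 0, 0],
    [0, 0, 0, 0, 0, 0],
    [0, 0, 0, 0, 0, 0],
    [0, 0, 0, 0, 0, 0]
  ],
  "gripper": 75
}}

```text
clock: 9.3
ee_pos: [608.4, -254.1, 138.2]
eef_rot: [1.389, 1.081, -1.389]
wrist_force: [-0.1, 0.2, 0.2]
gripper_width: 0.74
```

```bash
python3 - <<'E'
from h import *
plan([609.4,-254.9,240],0); snap('wrist','w6.png')
E
```

```text
pos [ 608.4 -254.1  138.2] toolx [ 0. -0. -1.] tooly [ 0.969 -0.245  0.   ] j [-0.53  0.44  1.38 -0.    1.32 -0.28] t 9.3
shift [-0.1018  0.0012  0.0005] turn [-0.      0.     -0.0001] F [-0.09  0.22  0.19] M [-0.063  0.061  0.029] g 0.74
```

View pics/w6.png

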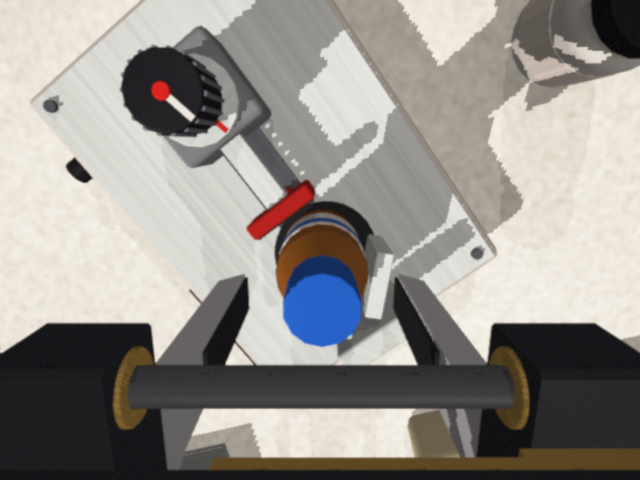

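```bash
python3 - <<'E'
from h import *
print(toplane('wrist',(160.3,91),138)); plan([565,-148.4,240],2.3)
E
```

```text
[ 564.33003682 -147.79890132  138.        ]
pos [ 608.4 -254.1  138.2] toolx [ 0. -0. -1.] tooly [ 0.969 -0.245  0.   ] j [-0.53  0.44  1.38 -0.    1.32 -0.28] t 9.35
shift [-0.1018 -0.068  -0.0919] turn [-2.3e+00  1.0e-04  0.0e+00] F [ 0.45 -0.12 -1.03] M [-0.087  0.066 -0.013] g 0.747
```

Call:
{"op": "apply_moves", "data": {
  "steps": [
    [-0.02, 0, 0, 0, 0, 0],
    [-0.06, 0, 0, 0, 0, 0],
    [-0.1, 0, 0, 0, 0, 0],
    [-0.102, 0, 0, 0, 0, 0],
    [-0.102, 0, 0, 0, 0, 0]
  ]
}}

```text
clock: 9.85
ee_pos: [609.2, -254.6, 242.1]
eef_rot: [1.39, 1.078, -1.387]
wrist_force: [-0.4, -0.7, -1.4]
gripper_width: 0.749
```

```bash
python3 - <<'E'
from h import *
plan([565,-148.4,240],2.2)
E
```

```text
pos [ 609.2 -254.6  242.1] toolx [ 0.003 -0.002 -1.   ] tooly [ 0.969 -0.245  0.004] j [-0.53  0.36  1.27 -0.    1.51 -0.28] t 9.85
shift [ 0.0017 -0.0689 -0.0921] turn [-2.2e+00  4.7e-03 -8.0e-04] F [-0.44 -0.72 -1.36] M [-0.073  0.069  0.029] g 0.749
```

Call:
{"op": "apply_moves", "data": {
  "steps": [
    [0.002, -0.0688, -0.0921, -2.4, 0, 0],
    [0.002, -0.0688, -0.0921, -2.4, 0, 0],
    [0.002, -0.0688, -0.0921, -2.4, 0, 0],
    [0.002, -0.0688, -0.0921, -2.4, 0, 0],
    [0.002, -0.0688, -0.0921, -2.4, 0, 0],
    [0.002, -0.0688, -0.0921, -2.4, 0, 0],
    [0.002, -0.0688, -0.0921, -2.4, 0, 0],
    [0.002, -0.0688, -0.0921, -2.4, 0, 0],
    [0.002, -0.0688, -0.0921, -2.4, 0, 0],
    [0.002, -0.0688, -0.0921, -2.4, 0, 0],
    [0.002, -0.0688, -0.0921, -2.4, 0, 0],
    [0.002, -0.0688, -0.0921, -2.4, 0, 0],
    [0.002, -0.0688, -0.0921, -2.4, 0, 0],
    [0.002, -0.0688, -0.0921, -2.4, 0, 0],
    [0.002, -0.0688, -0.0921, -2.4, 0, 0],
    [0.002, -0.0688, -0.0921, -2.4, 0, 0],
    [0.002, -0.0688, -0.0921, -2.4, 0, 0],
    [0.002, -0.0688, -0.0921, -2.4, 0, 0],
    [0.002, -0.0688, -0.0921, -2.4, 0, 0]
  ]
}}

```text
clock: 11.75
ee_pos: [563.7, -147.8, 237.1]
eef_rot: [-0.453, 1.524, 0.455]
wrist_force: [-0.5, 0.2, 0.1]
gripper_width: 0.75
```

```bash
python3 - <<'E'
from h import *
plan([565,-148.2,104],0); m=cams.camera_model('wrist'); snap('wrist','w7.png'); print(proj('wrist',[565,-148.2,138],m))
E
```

```text
pos [ 563.7 -147.8  237.1] toolx [-0.002  0.001 -1.   ] tooly [-0.547  0.837  0.002] j [-0.4   0.2   1.48 -0.    1.46 -2.55] t 11.75
shift [ 0.1331 -0.0013  0.001 ] turn [ 0.     -0.001  -0.0015] F [-0.55  0.23  0.11] M [ 0.116  0.008 -0.01 ] g 0.75
[317.72786224 243.05743703]
```

View pics/w7.png

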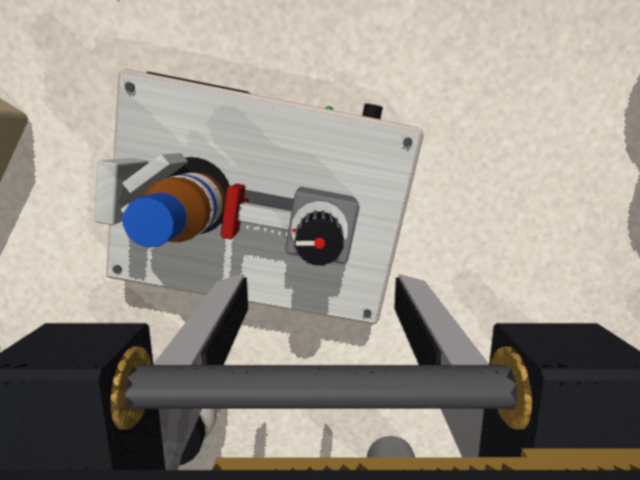

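```bash
python3 - <<'E'
from h import *
print(toplane('wrist',(319.5,243.2),138)); 
plan([564.5,-148.2,103],0)
E
```

```text
[ 564.68800026 -147.1189576   138.        ]
pos [ 563.9 -147.8  237.4] toolx [-0.001  0.    -1.   ] tooly [-0.548  0.837  0.001] j [-0.4   0.2   1.48 -0.    1.46 -2.56] t 11.8
shift [ 0.1344 -0.0008  0.0004] turn [ 0.     -0.0007 -0.001 ] F [ 0.33 -1.    1.32] M [0.087 0.079 0.01 ] g 0.749
```

Call:
{"op": "apply_moves", "data": {
  "steps": [
    [0.04, -0.0004, 0.0007, 0, 0, 0],
    [0.08, -0.0004, 0.0007, 0, 0, 0],
    [0.11, -0.0004, 0.0007, 0, 0, 0],
    [0.128, -0.0004, 0.0007, 0, 0, 0],
    [0.134, -0.0004, 0.0007, 0, 0, 0],
    [0.134, -0.0004, 0.0007, 0, 0, 0],
    [0.134, -0.0004, 0.0007, 0, 0, 0]
  ]
}}

```text
clock: 12.5
ee_pos: [566.1, -148.4, 105.5]
eef_rot: [-0.456, 1.521, 0.454]
wrist_force: [-0.9, 0.2, 0.5]
gripper_width: 0.753
```

```bash
python3 - <<'E'
from h import *
plan([564.6,-147.7,103],0); snap('wrist','w8.png'); snap('scene','s8.png')
E
```

```text
pos [ 566.1 -148.4  105.5] toolx [ 0.002 -0.001 -1.   ] tooly [-0.549  0.836 -0.002] j [-0.4   0.32  1.61 -0.    1.2  -2.56] t 12.5
shift [ 0.0025  0.0014 -0.0009] turn [0.     0.0013 0.002 ] F [-0.9   0.2   0.49] M [0.08  0.022 0.034] g 0.753
```

View pics/w8.png

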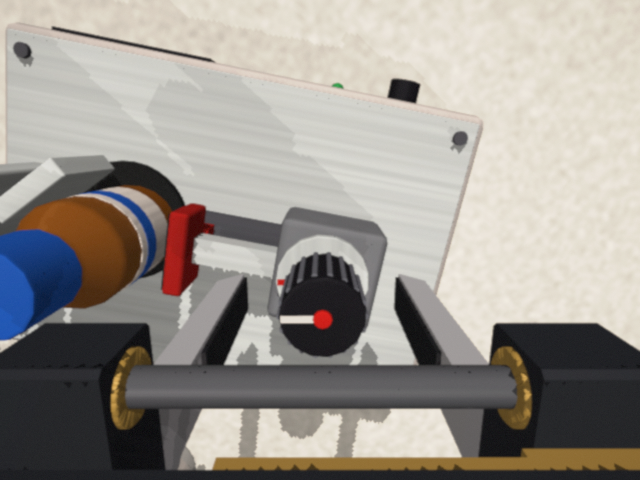

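View pics/s8.png

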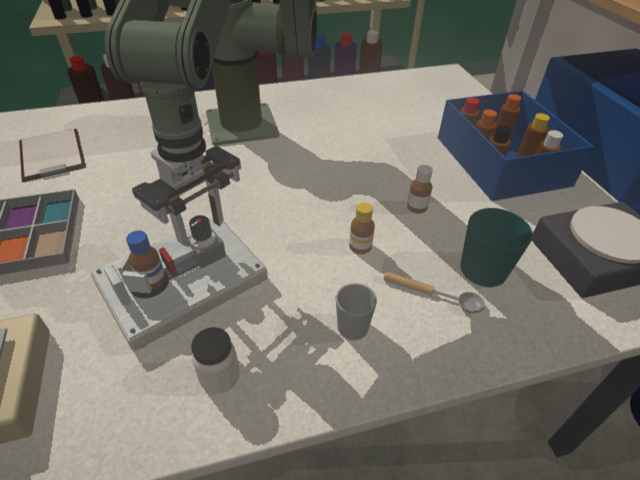

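Knob centred between the fingers (pin at 322, finger midpoint at 321). Gripping it now.

Call:
{"op": "apply_moves", "data": {
  "steps": [
    [0, 0, 0, 0, 0, 0],
    [0, 0, 0, 0, 0, 0],
    [0, 0, 0, 0, 0, 0],
    [0, 0, 0, 0, 0, 0],
    [0, 0, 0, 0, 0, 0],
    [0, 0, 0, 0, 0, 0],
    [0, 0, 0, 0, 0, 0],
    [0, 0, 0, 0, 0, 0]
  ],
  "gripper": 0,
  "force": 45
}}

```text
clock: 13.4
ee_pos: [565.2, -148.1, 104.2]
eef_rot: [-0.456, 1.522, 0.455]
wrist_force: [-0.1, -0.7, 0.3]
gripper_width: 0.377
```

```bash
python3 - <<'E'
from h import *
plan([564.6,-147.7,103],0); print(cams.camera_model('wrist')['position'])
E
```

```text
pos [ 565.2 -148.1  104.2] toolx [ 0. -0. -1.] tooly [-0.549  0.836 -0.   ] j [-0.4   0.33  1.61 -0.    1.2  -2.56] t 13.4
shift [ 0.0012  0.0007 -0.0003] turn [0.     0.0001 0.0004] F [-0.1  -0.68  0.26] M [-0.078 -0.064 -0.004] g 0.377
[ 506.30321928 -185.4750258   283.62278862]
```

Call:
{"op": "apply_moves", "data": {
  "steps": [
    [0, 0, 0, 0.08, 0, 0],
    [0, 0, 0, 0.18, 0, 0],
    [0, 0, 0, 0.28, 0, 0],
    [0, 0, 0, 0.38, 0, 0],
    [0, 0, 0, 0.48, 0, 0],
    [0, 0, 0, 0.58, 0, 0],
    [0, 0, 0, 0.68, 0, 0],
    [0, 0, 0, 0.76, 0, 0],
    [0, 0, 0, 0.8, 0, 0],
    [0, 0, 0, 0.8, 0, 0]
  ]
}}

```text
clock: 14.4
ee_pos: [565.3, -148.5, 104.3]
eef_rot: [0.17, 1.563, -0.172]
wrist_force: [0.5, -2.2, -0.6]
gripper_width: 0.374
```

```bash
python3 - <<'E'
from h import *
plan([564.6,-147.7,103],0); snap('wrist','w9.png'); print(sensors.sense()['torque'],sensors.sense()['joint_efforts'])
E
```

```text
pos [ 565.3 -148.5  104.3] toolx [ 0.001 -0.001 -1.   ] tooly [ 0.216  0.976 -0.001] j [-0.4   0.33  1.61 -0.    1.2  -1.76] t 14.4
shift [ 0.0013  0.0007 -0.0009] turn [0.     0.0008 0.0011] F [ 0.51 -2.15 -0.64] M [-0.431 -0.169  0.151] g 0.374
[-0.48941328 -0.15571751  0.14707619] [  1.11928515 -39.36615944 -24.70594525   0.66097319   0.62676514
   0.24561002]
```

View pics/w9.png

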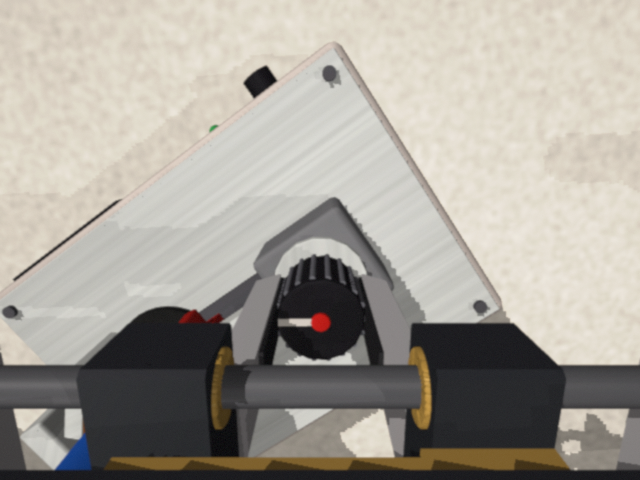

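Call:
{"op": "apply_moves", "data": {
  "steps": [
    [0, 0, 0, 0.08, 0, 0],
    [0, 0, 0, 0.18, 0, 0],
    [0, 0, 0, 0.28, 0, 0],
    [0, 0, 0, 0.38, 0, 0],
    [0, 0, 0, 0.46, 0, 0],
    [0, 0, 0, 0.5, 0, 0]
  ]
}}

```text
clock: 15.05
ee_pos: [565.3, -148.8, 104.3]
eef_rot: [0.562, 1.495, -0.564]
wrist_force: [0.5, -2.8, 0.4]
gripper_width: 0.377
```

```bash
cat > t.py <<'E'
from h import *
s=sensors.sense(); M=R.from_rotvec(s['eef_rot']).as_matrix()
j=s['joint_pos']; yaw=np.arctan2(M[1,1],M[0,1]); print('t',round(s['clock'],2),'turned',round(j[5]+2.56,3),'Mz',round(s['torque'][2],3),'M',s['torque'].round(2),'j6eff',round(s['joint_efforts'][5],3),'F',s['wrist_force'].round(1),'pos',s['ee_pos'].round(1))
E
python3 t.py
```

```text
t 15.05 turned 1.305 Mz 0.227 M [-0.71 -0.1   0.23] j6eff 0.066 F [ 0.5 -2.8  0.4] pos [ 565.3 -148.8  104.3]
```

Call:
{"op": "apply_moves", "data": {
  "steps": [
    [0, 0, 0, 0.05, 0, 0],
    [0, 0, 0, 0.1, 0, 0]
  ]
}}

```text
clock: 15.25
ee_pos: [565.2, -148.9, 104.3]
eef_rot: [0.639, 1.473, -0.641]
wrist_force: [1.0, -3.3, -1.1]
gripper_width: 0.377
```

```bash
python3 t.py
```

```text
t 15.25 turned 1.405 Mz 0.236 M [-0.67 -0.01  0.24] j6eff -0.177 F [ 1.  -3.3 -1.1] pos [ 565.2 -148.9  104.3]
```

Call:
{"op": "apply_moves", "data": {
  "steps": [
    [0, 0, 0, 0.05, 0, 0],
    [0, 0, 0, 0.1, 0, 0]
  ]
}}

```text
clock: 15.45
ee_pos: [565.2, -148.9, 104.3]
eef_rot: [0.716, 1.448, -0.719]
wrist_force: [1.2, -2.5, -0.6]
gripper_width: 0.38
```

```bash
python3 t.py
```

```text
t 15.45 turned 1.505 Mz 0.237 M [-0.68 -0.08  0.24] j6eff -0.175 F [ 1.2 -2.5 -0.6] pos [ 565.2 -148.9  104.3]
```

Call:
{"op": "apply_moves", "data": {
  "steps": [
    [0, 0, 0, 0.05, 0, 0],
    [0, 0, 0, 0.1, 0, 0]
  ]
}}

```text
clock: 15.65
ee_pos: [565.1, -148.9, 104.3]
eef_rot: [0.793, 1.42, -0.795]
wrist_force: [-0.6, -4.2, 0.1]
gripper_width: 0.379
```

```bash
python3 t.py
```

```text
t 15.65 turned 1.605 Mz 0.225 M [-0.67  0.01  0.23] j6eff -0.175 F [-0.6 -4.2  0.1] pos [ 565.1 -148.9  104.3]
```

Call:
{"op": "apply_moves", "data": {
  "steps": [
    [0, 0, 0, 0.05, 0, 0],
    [0, 0, 0, 0.1, 0, 0]
  ]
}}

```text
clock: 15.85
ee_pos: [565.1, -149.0, 104.3]
eef_rot: [0.869, 1.388, -0.872]
wrist_force: [-0.4, -3.6, -0.9]
gripper_width: 0.376
```

```bash
python3 t.py
```

```text
t 15.85 turned 1.705 Mz 0.202 M [-0.75 -0.03  0.2 ] j6eff -0.175 F [-0.4 -3.6 -0.9] pos [ 565.1 -149.   104.3]
```

Call:
{"op": "apply_moves", "data": {
  "steps": [
    [0, 0, 0, 0.05, 0, 0],
    [0, 0, 0, 0.1, 0, 0]
  ]
}}

```text
clock: 16.05
ee_pos: [565.0, -149.0, 104.3]
eef_rot: [0.945, 1.354, -0.948]
wrist_force: [0.4, -3.7, -0.1]
gripper_width: 0.374
```

```bash
python3 t.py
```

```text
t 16.05 turned 1.805 Mz 0.294 M [-0.74  0.06  0.29] j6eff -0.175 F [ 0.4 -3.7 -0.1] pos [ 565.  -149.   104.3]
```

Call:
{"op": "apply_moves", "data": {
  "steps": [
    [0, 0, 0, 0, 0, 0]
  ]
}}

```text
clock: 16.15
ee_pos: [565.0, -148.9, 104.3]
eef_rot: [0.944, 1.355, -0.946]
wrist_force: [-0.2, -3.7, -1.1]
gripper_width: 0.378
```

```bash
python3 t.py; python3 - <<'E'
from h import *
im=snap('scene','s10.png'); cv2.imwrite('pics/s10z.png',cv2.resize(im[180:350,80:280,::-1],None,fx=3.5,fy=3.5,interpolation=cv2.INTER_CUBIC)[:600])
E
python3 t.py
```

```text
t 16.15 turned 1.803 Mz 0.209 M [-0.89  0.03  0.21] j6eff 0.421 F [-0.2 -3.7 -1.1] pos [ 565.  -148.9  104.3]
t 16.2 turned 1.802 Mz 0.229 M [-0.98  0.08  0.23] j6eff 0.257 F [-0.4 -4.8  0.6] pos [ 565.  -148.9  104.3]
```

View pics/s10z.png

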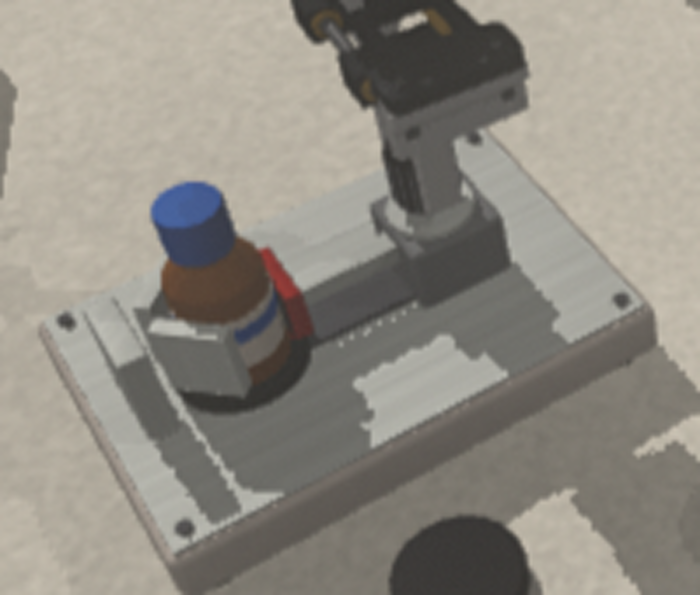

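The jaw is nearly on the bottle and the torque is still at the free-running level (about 0.22). I'll keep going in small steps.

Call:
{"op": "apply_moves", "data": {
  "steps": [
    [0, 0, 0, 0.05, 0, 0],
    [0, 0, 0, 0.1, 0, 0]
  ]
}}

```text
clock: 16.4
ee_pos: [565.0, -149.0, 104.3]
eef_rot: [1.02, 1.317, -1.023]
wrist_force: [-0.9, -5.2, 0.5]
gripper_width: 0.38
```

```bash
python3 t.py
```

```text
t 16.4 turned 1.904 Mz 0.253 M [-1.    0.17  0.25] j6eff -0.126 F [-0.9 -5.2  0.5] pos [ 565.  -149.   104.3]
```

Call:
{"op": "apply_moves", "data": {
  "steps": [
    [0, 0, 0, 0.05, 0, 0],
    [0, 0, 0, 0.1, 0, 0]
  ]
}}

```text
clock: 16.6
ee_pos: [564.9, -149.0, 104.3]
eef_rot: [1.095, 1.276, -1.098]
wrist_force: [0.0, -4.9, -0.7]
gripper_width: 0.376
```

```bash
python3 t.py
```

```text
t 16.6 turned 2.004 Mz 0.396 M [-1.02  0.09  0.4 ] j6eff -0.001 F [ 0.  -4.9 -0.7] pos [ 564.9 -149.   104.3]
```

Call:
{"op": "apply_moves", "data": {
  "steps": [
    [0, 0, 0, 0.05, 0, 0],
    [0, 0, 0, 0.1, 0, 0]
  ]
}}

```text
clock: 16.8
ee_pos: [564.9, -149.0, 104.3]
eef_rot: [1.169, 1.232, -1.172]
wrist_force: [-0.8, -4.4, 0.3]
gripper_width: 0.373
```

```bash
python3 t.py
```

```text
t 16.8 turned 2.104 Mz 0.391 M [-0.99  0.18  0.39] j6eff -0.004 F [-0.8 -4.4  0.3] pos [ 564.9 -149.   104.3]
```

Torque plateaued at 0.40 over the last two steps, so the clutch is slipping (about 0.1–0.15 rad so far). I stop and let go.

Call:
{"op": "apply_moves", "data": {
  "steps": [
    [0, 0, 0, 0, 0, 0],
    [0, 0, 0, 0, 0, 0],
    [0, 0, 0, 0, 0, 0],
    [0, 0, 0, 0, 0, 0],
    [0, 0, 0, 0, 0, 0],
    [0, 0, 0, 0, 0, 0]
  ],
  "gripper": 75
}}

```text
clock: 17.4
ee_pos: [565.1, -147.7, 104.1]
eef_rot: [1.171, 1.234, -1.171]
wrist_force: [-0.0, -0.1, 0.0]
gripper_width: 0.747
```

Call:
{"op": "apply_moves", "data": {
  "steps": [
    [-0.02, 0, 0, 0, 0, 0],
    [-0.06, 0, 0, 0, 0, 0],
    [-0.1, 0, 0, 0, 0, 0],
    [-0.135, 0, 0, 0, 0, 0],
    [-0.135, 0, 0, 0, 0, 0],
    [-0.135, 0, 0, 0, 0, 0]
  ]
}}

```text
clock: 18.0
ee_pos: [565.6, -148.1, 240.2]
eef_rot: [1.171, 1.231, -1.17]
wrist_force: [0.0, 0.6, 0.7]
gripper_width: 0.75
```

```bash
python3 t.py; python3 - <<'E'
from h import *
im=snap('scene','s11.png'); cv2.imwrite('pics/s11z.png',cv2.resize(im[180:350,80:280,::-1],None,fx=3.5,fy=3.5,interpolation=cv2.INTER_CUBIC)[:600])
snap('wrist','w11.png'); snap('top','t11.png')
for uv in [(0,0)]: pass
E
```

```text
t 18.0 turned 2.104 Mz 0.065 M [-0.1   0.11  0.07] j6eff 0.001 F [0.  0.6 0.7] pos [ 565.6 -148.1  240.2]
```

View pics/s11z.png

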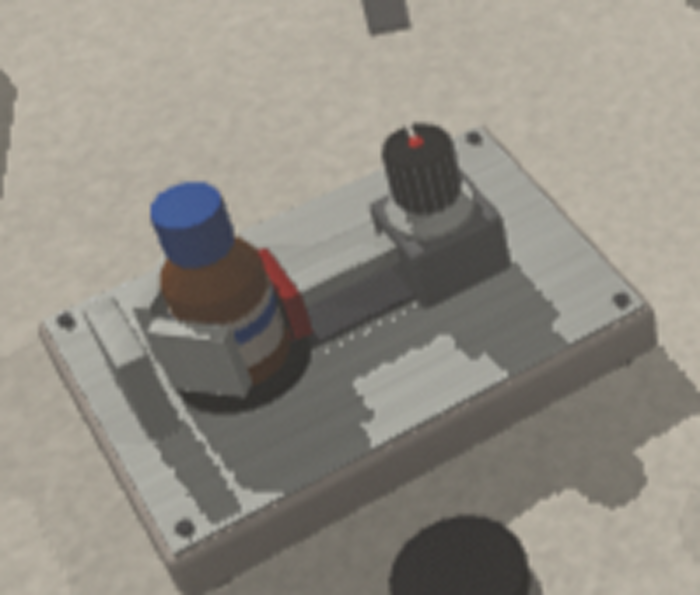

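View pics/w11.png

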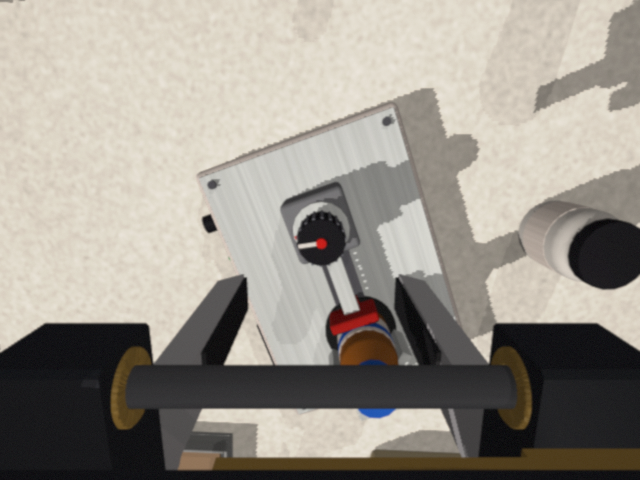

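View pics/t11.png

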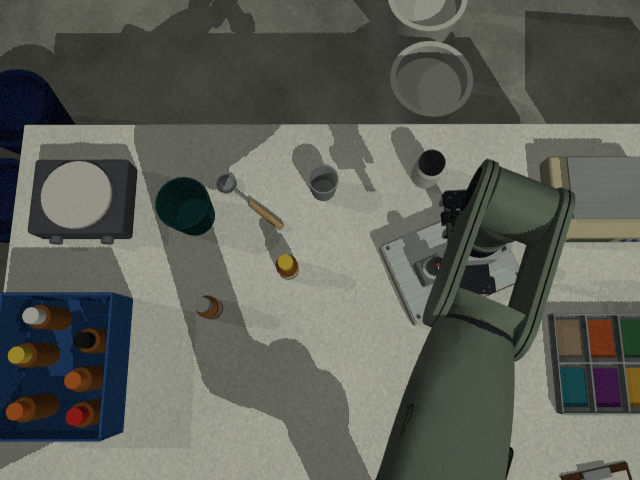

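```bash
python3 - <<'E'
from h import *
im=cv2.imread('pics/w11.png'); cv2.imwrite('pics/w11z.png',np.hstack([cv2.resize(i[200:280,280:360],None,fx=5,fy=5,interpolation=cv2.INTER_CUBIC) for i in (cv2.imread('pics/w7.png'),im)]))
a=cv2.imread('pics/s10.png').astype(int); b=cv2.imread('pics/s11.png').astype(int)
print(np.abs(a-b).sum(2)[225:300,115:160].mean())
s0=cv2.imread('pics/s0z.png') 
i0=cv2.imread('pics/scene0.png')[205:250,180:220]; i1=cv2.imread('pics/s11.png')[205:250,180:220]
cv2.imwrite('pics/knob.png',np.hstack([cv2.resize(i,None,fx=9,fy=9,interpolation=cv2.INTER_CUBIC) for i in (i0,i1)]))
E
```

```text
15.685333333333332
```

View pics/w11z.png

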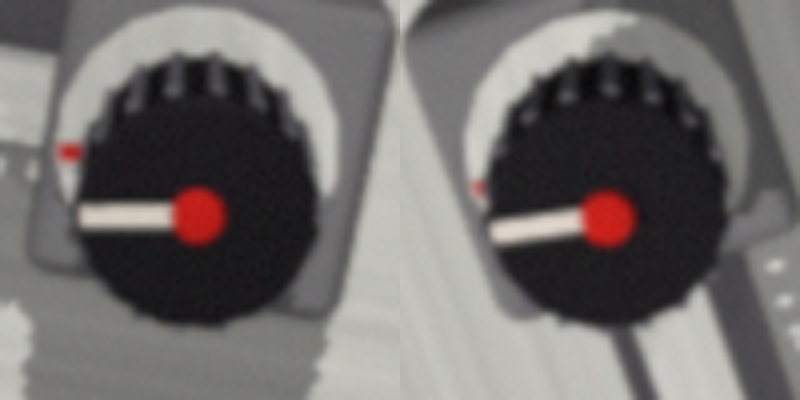

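View pics/knob.png

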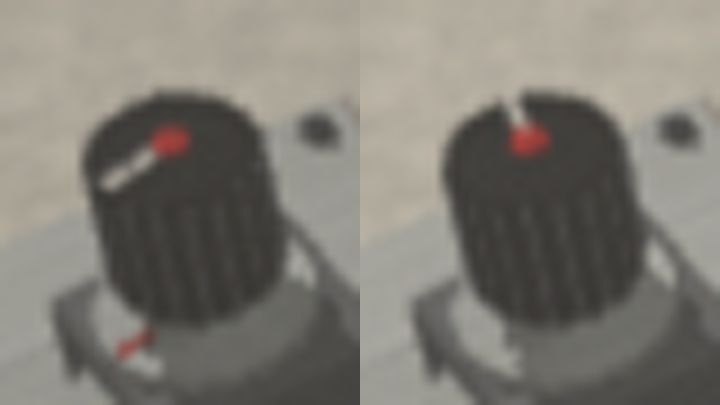

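The white line lags the turn by about 0.13 rad, which matches the rubber spring at 0.40 N m, so the grip did not slip. The pin has barely risen. The other objects match their positions in the first picture. Handing in.

```bash
python3 -c "
from h import *
print(sign_off())"
```

```text
the job is handed in; nothing more can be done
None
```

The blue-capped bottle is clamped upright in the shaker's vee, and I stopped turning the knob once its clutch began to slip. The job was handed in at about 18 s on the robot's clock.

- **Bottle:** I set it on the pad about 5 mm towards the jaw from the seat point. It touched down at about 8 N, at the expected height, and I let go.
- **Knob:** One grasp was enough, turned clockwise about 2.1 rad. Torque ran at about 0.22 N m, then rose and read 0.396 and 0.391 N m on the last two 0.1 rad steps. From that I put the total slip at 0.1–0.15 rad, well within the eighth of a turn (0.79 rad).
- **Last checks:** With the gripper open and clear, the pictures show the bottle upright between vee and jaw. The knob sprang back about 0.13 rad on release, as its rubber spring should. By eye, the other objects match the first picture.
- **Limits of the checks:** The pin's rise of about half a millimetre is too small to measure in the pictures, so the slip figure rests on the torque readings. One torque reading (0.29 N m) came early, but it did not hold on repeat readings.

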